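Clear the ring left in the linear feeder with the hooked pick

ROBOT

A 6-joint arm with a two-finger parallel gripper is mounted at the origin on the work surface. World frame = base frame: x ahead of the robot, y to its left, z up, the work surface at z = 0. Lengths are in m, angles in rad, forces in N, time in s.
With the tool pointing down it reaches from about 0.3 to 0.875 m from the base axis. Payload 6.4 kg.
Tool frame: the origin (TCP) lies midway between the tips of the shut fingers; the grasp point (between the pads) lies 19 mm behind it; x points along the fingers, y is the direction in which the jaws open and shut, and the axes are right-handed (so a half turn about x gives the same grasp; the last joint's range is limited). The gripper opens to 85 mm and grips with 20 to 120 N. Pads are 22 mm wide; open, the fingers measure 114 mm over their backs; the gripper's body (76 mm by 85 mm) begins 54 mm behind the grasp point. The pads swing forward as they close: fully open they stand 13 mm farther back than shut.
Start: joints at [1.141, 0.181, 1.607, -0, 1.354, -0.206], TCP at [0.128, 0.561, 0.231] pointing down, gripper open.
Joint ranges: [-2.99, 2.99], [-0.89, 2.07], [0.3, 2.58], [-1.14, 4.28], [0, 2.63], [-3.12, 3.12]. Speed limits (rad/s): [2.57, 2.57, 3.01, 3.14, 3.14, 3.14].

INTERFACE

Orientations are given as a unit quaternion [w, x, y, z].
In Python, from bench import ctrl gives the robot as it stands.
- The arm moves only by the tool servo_tool, never from a script. Its argument "targets" is a list of rows, each a list of 7 numbers: the turn, a rotation vector about the tool's x, y, z in rad, then the shift along the tool's x, y, z in mm, then the opening, from -1 (shut) to 1 (fully open). A call has exactly 8 rows; each row is the pose to reach, as a shift and turn from the pose measured when the call began, along the tool's axes at that moment; what a row does not reach only later rows make up. A row lasts 1/8 s, in which the tool goes at most 62.5 mm and 10.7 degrees, less where a joint would pass 70% of its speed; a pose out of reach is approached as far as the arm can. A call with a gripper value outside its range is refused whole. The fingers move at their own pace and stop on an object; the grip force is fixed at half the most. Time passes only in rows, so rows that repeat a pose let the fingers close, or fill a call up. It gives the time, the measured TCP pose, the force and the opening at its end, in the units of the state.
- ctrl.get_obs(): the state, without advancing time (a new reading comes with each control period).
- ctrl.camera(name): name is "side" or "top"; returns a dict with "pixels" (400x640x3 uint8, blue, green, red), "intrinsics" (3x3 intrinsics, pixels), "R" (3x3) and "t" (3): a world point X has camera coordinates R X + t. Camera axes: x right, y down, z forward; pixel columns grow to the right and rows downward; lengths in m; the calibration is good to about 2 mm. A picture is of the moment at which its call begins. There is no depth.
- ctrl.hand_in(): hands the job in, once; it reports no verdict.
The state is a dict: "time_s": time; "q": joint angles; "dq": joint speeds; "joint_efforts": joint torques, N m; "eef_pos": TCP position; "eef_rot": TCP orientation; "wrist_force": force on the tool from outside, world axes, zero at the start; "torque": the same for the moment, N m; "opening": opening from 0.0 (shut) to 1.0 (fully open).
Only numpy, scipy, OpenCV 4.12 (cv2) and the standard library are available. Lean on these libraries where they do the work, as an engineer would, in place of code of your own. Each camera call takes 0.05 s, during which the arm holds its last target.

TASK

The feeder is switched off and one steel ring is left under the clear strips of its track, where no finger can get at it. Take the hooked pick from its rest, reach down through the slot between the strips and drag the ring along the track until the whole ring is out on the white plate at the track's open end; do this with the pick only, never pushing or lifting the ring with the gripper. Then put the pick back in its rest as you found it, and leave the other things on the deck alone.

Things in the scene. Friction and masses are not known exactly. Their poses are not given: they have to be found in the camera images.
- feeder: Fixed linear feeder. Origin on the deck, z up. Track along its y axis (x = 0) from a back stop at y = +175 mm to the open mouth at y = -100 mm, then an uncovered white plate. Floor flat, level, 86 mm above the deck, 68 mm wide between rails; outside 84 mm wide, foot 110 mm. Two clear strips 17 to 22 mm above the floor leave a slot 18 mm wide on the centre line (x = -9 to +9 mm).
- feeder_mouth (a point): Middle of the track floor at the mouth, where the clear strips end (feeder frame 0, -100, 86 mm), axes as the feeder's. From here the floor goes on without a step, towards -y, as the white plate: 115 mm long, 68 mm wide, with a black rim 6 mm high at both sides and at its end.
- plate_center (a point): A good final place for the ring's centre: on the white plate's floor, centre line, 58 mm past the mouth (feeder frame 0, -158, 86 mm).
- ring: Loose steel ring flat on the track floor under the clear strips, bore open to the slot: outside diameter 64 mm, bore 36 mm, 14 mm high, about 0.24 kg. Origin: centre of its underside. Starts on the centre line, 60 to 200 mm behind the mouth; slides with plain friction, cannot be lifted out through the slot.
- pick: Hooked pick, about 0.12 kg, level in its rest, hook hanging down. Origin: middle of the handle, on its axis; x towards the hook, z up. Orange flat-sided handle 120 mm long, 18 mm wide (y), 22 mm high (z). From its front a 6 mm round steel shank runs straight ahead, and at x = 140 mm is bent straight down; its tip is 62 mm below the handle's axis. It balances about 20 mm ahead of the origin.
- pick_tip (a point): Lowest point of the pick's bent tip (pick frame 140, 0, -62 mm); the bent part is a vertical round bar 6 mm thick.
- rest: Fixed blue pick rest. Origin: centre of its underside, on the deck; the pick lies along its x axis, hook to +x. Two upright plates 5 mm thick at x = -46 and +46 mm, each with a notch open to the top: 28 mm wide, notch floor 75 mm above the deck, horns flared, up to 100 mm high. Base 130 x 70 x 8 mm. Between the plates the handle is free on both sides.
- rest_seat (a point): Where the pick's origin is when the pick lies in its rest: 86 mm above the deck, over the rest's origin.
- sample: A second, finished steel ring of the same size, lying loose on the deck. Not to be used. Origin: centre of its underside.
- screwdriver: Loose screwdriver 180 mm long on the deck. Bystander.
- bottle: Loose white bottle with red cap, 56 mm diameter, 150 mm high. Bystander. Origin: centre of its underside.
- caliper: Loose steel caliper with black display, about 190 mm long, lying on the deck. Bystander.
- jaw_unit: Loose aluminium pneumatic gripper, 46 x 70 x 34 mm with two steel jaws 50 mm long. Bystander.
Things that resemble listed ones, but are neither listed nor needed, are in the scene too. There is more than one size of the pick; the one meant has the size given above.

How it is judged:
On the way, in this order (a step that is already met when the one before it is completed fails the run):
1. the pick, out of its rest, is dragging the ring along the track: the ring has moved 20 mm and the pick bears on it (contact force between pick and ring above 0.1 N and distance of ring from where it was at the start of the episode above 0.02 m and distance between pick and rest_seat above 0.05 m).
2. the whole ring is past the mouth, on the white plate (y of ring in the frame of feeder_mouth below -0.032 m and z of ring in the frame of feeder_mouth between -0.004 and 0.004 m), for 0.1 s.
At the end, for the whole second after the job is handed in: The ring lies flat and still on the white plate, its whole outline past the ends of the clear strips (centre 32 to 90 mm past the mouth, height within 4 mm); the pick lies still in both notches of its rest, hook down (origin within 25 mm of the seat, 5 mm in height, upright to 0.12 rad) (all of step 2 and y of ring in the frame of feeder_mouth above -0.09 m and angle between ring's own z axis and vertical below 0.06 rad and linear speed of each of ring, pick below 0.01 m/s and distance between pick and rest_seat below 0.025 m and z of pick in the frame of rest_seat between -0.005 and 0.005 m and angle between pick's own z axis and vertical below 0.12 rad); the robot touches nothing.
It fails at once if the ring is pushed or lifted with the gripper (contact force between any of the fingers, the arm and ring above 0.5 N).
It fails at once if another thing on the deck is moved more than 30 mm (distance of any of sample, screwdriver, bottle, caliper, jaw_unit from where it was at the start of the episode above 0.03 m).
It also fails if it takes over 58 s, if anything falls off the work surface, if the arm or the gripper's body presses on something with over 40 N, if the wrist force passes 120 N, or if a joint passes its speed limit or range.

## Working session

There is one attempt and no reset: what is moved stays moved. The work goes in short steps, Python scripts to look and compute and a tool call to move; the robot and the scene stay as the last step left them, time stands still between calls to the robot, and variables do not carry over. Pictures are saved under pics/ and viewed, and the job is handed in when it is done.

Besides the shell and the picture viewer there is one more tool, called after "Request:" as name(argument=value, ...) on one line, values as JSON. servo_tool: Moves the arm, as the interface text tells. Its arguments: {"type":"object","properties":{"targets":{"type":"array","items":{"type":"array","items":{"type":"number"}}}},"required":["targets"]}

```bash
mkdir -p pics; ls
cat > h.py <<'E'
import numpy as np, cv2
from bench import ctrl
def cam(n,f):
    c=ctrl.camera(n); im=np.array(c["pixels"]); cv2.imwrite("pics/%s.png"%f,im); np.savez("pics/%s.npz"%f,**{k:np.array(c[k]) for k in c}); return c
def load(f): return dict(np.load("pics/%s.npz"%f))
def ray(c,u,v):
    K=np.array(c["intrinsics"]);R=np.array(c["R"]);t=np.array(c["t"])
    return -R.T@t, R.T@np.linalg.solve(K,[u,v,1.])
def onz(c,u,v,z):
    o,d=ray(c,u,v); return o+d*(z-o[2])/d[2]
def proj(c,X):
    p=np.array(c["intrinsics"])@(np.array(c["R"])@np.array(X)+np.array(c["t"])); return p[:2]/p[2]
E
python3 - <<'E'
from h import *
for n in("top","side"):
    c=cam(n,n+"0"); print(n,-np.array(c["R"]).T@c["t"],c["intrinsics"][0][0]); print(np.round(c["R"],2))
o=ctrl.get_obs();print(o)
E
```

```text
pics
top [ 0.31265598 -0.00432238  1.53073367] 513.5973640603253
[[ 0.01 -1.    0.01]
 [-0.99 -0.01 -0.12]
 [ 0.12 -0.   -0.99]]
side [ 0.43737336 -0.92460651  0.93977443] 410.04989179108514
[[ 1.   -0.05  0.01]
 [-0.03 -0.68 -0.73]
 [ 0.04  0.73 -0.68]]
{'time_s': 0.1, 'q': array([ 1.14071603e+00,  1.81500064e-01,  1.60789842e+00, -2.15353152e-05,
        1.35380085e+00, -2.06316357e-01]), 'dq': array([-0.0001475 , -0.0015864 , -0.00386196, -0.00135247,  0.00012045,
        0.00217677]), 'joint_efforts': array([ 1.08456523e-03, -4.45878911e+01, -3.52239275e+01, -1.39477283e-04,
        4.12901718e-03, -3.45653746e-05]), 'eef_pos': array([0.12738084, 0.56020464, 0.23046014]), 'eef_rot': array([ 0.70251507,  0.07840404,  0.70285638, -0.07948775]), 'wrist_force': array([ 0.30899438, -0.88414699, -0.07699278]), 'torque': array([ 0.0145856 , -0.06745421, -0.015961  ]), 'opening': 0.9943580272846275}
```

View pics/top0.png

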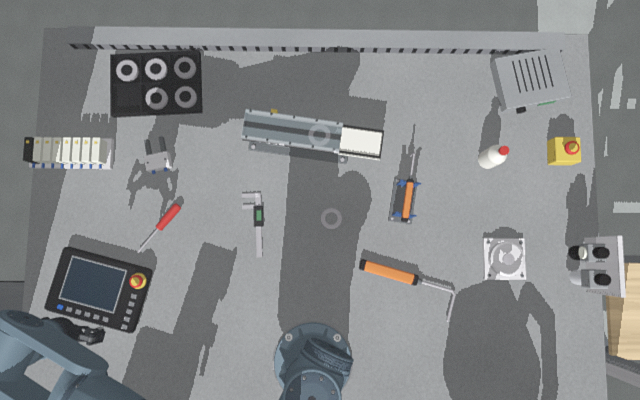

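View pics/side0.png

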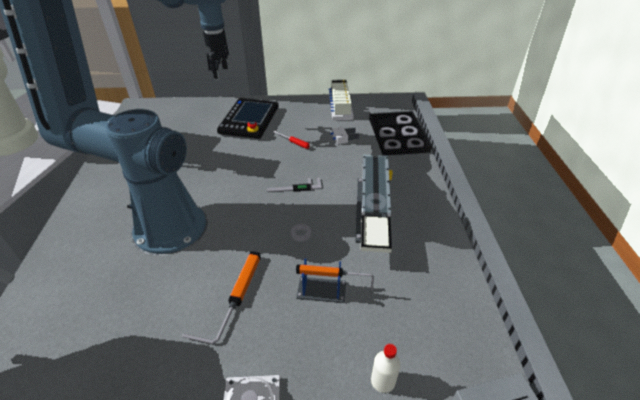

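The top view shows the rest with its pick at about (405,200), hook toward +x. The feeder runs from (245,130) to a white plate at (362,143), with the ring at about (320,134) under the strips. The large pick at (400,272) is a decoy. I'll zoom in for pixel measurements.

Run:
```python
import cv2
a=cv2.imread("pics/top0.png")
cv2.imwrite("pics/z1.png",cv2.resize(a[95:170,235:395],None,fx=5,fy=5,interpolation=cv2.INTER_CUBIC))
cv2.imwrite("pics/z2.png",cv2.resize(a[120:230,380:440],None,fx=5,fy=5,interpolation=cv2.INTER_CUBIC))
b=cv2.imread("pics/side0.png")
cv2.imwrite("pics/z3.png",cv2.resize(b[145:310,280:405],None,fx=3.6,fy=3.6,interpolation=cv2.INTER_CUBIC))
```

```text
(no output)
```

View pics/z1.png

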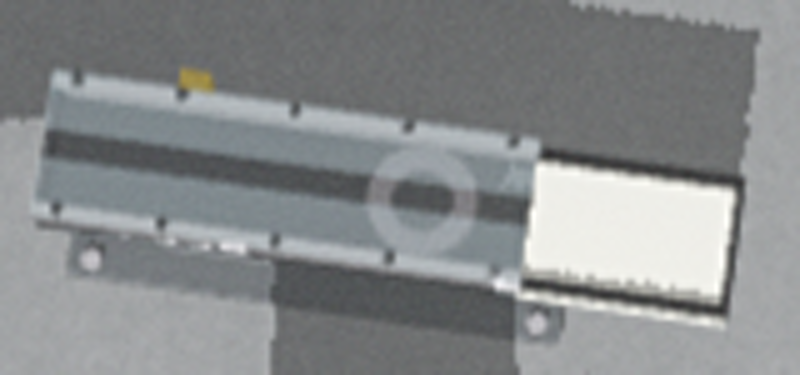

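View pics/z2.png

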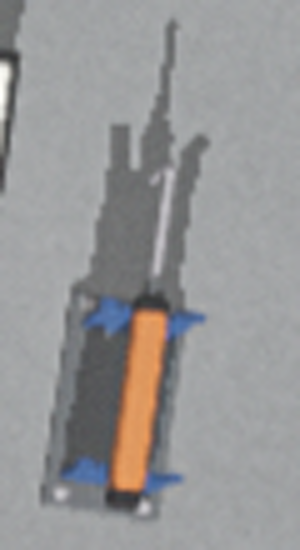

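View pics/z3.png

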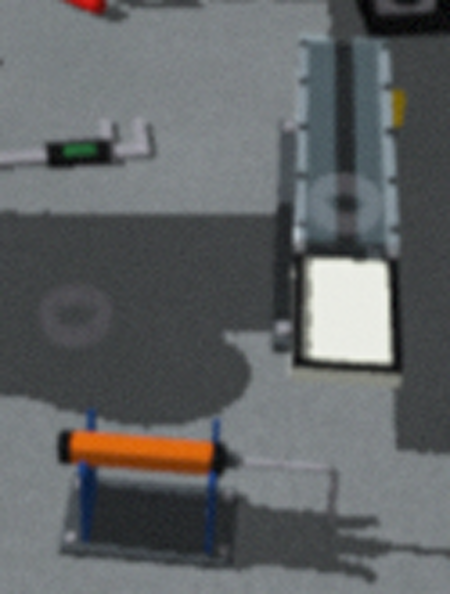

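Run:
```python
from h import *
T,S=load("top0"),load("side0")
def comp(c,m,box):
    x0,y0,x1,y1=box; k=np.zeros(m.shape,np.uint8);k[y0:y1,x0:x1]=m[y0:y1,x0:x1]
    n,l,s,ce=cv2.connectedComponentsWithStats(k); i=1+np.argmax(s[1:,4]); return (l==i).astype(np.uint8),ce[i],s[i]
for c,bo,bw in((T,(385,170,425,230),(335,120,390,165)),(S,(290,255,375,285),(350,210,400,255))):
    p=c["pixels"].astype(np.uint8);h=cv2.cvtColor(p,cv2.COLOR_BGR2HSV)
    m=cv2.inRange(h,(5,150,120),(20,255,255)); k,ce,s=comp(c,m,bo)
    r=cv2.minAreaRect(cv2.findContours(k,0,2)[0][0]); print("orange",ce,s,r)
    b=cv2.boxPoints(r); c["oc"]=ce
    print(np.round([onz(c,*q,.097 if c is T else .09)[:2] for q in b],4), "c",onz(c,*ce,.097))
    ys,xs=np.nonzero(k);P=np.array([onz(c,x,y,.093)[:2] for x,y in zip(xs,ys)]);e=np.linalg.svd(P-P.mean(0),full_matrices=0)[2][0];print("axis deg",np.degrees(np.arctan2(e[1],e[0])),P.mean(0),np.ptp(P@e))
    m=cv2.inRange(p,(195,205,205),(255,255,255));k,ce,s=comp(c,m,bw)
    ct=cv2.findContours(k,0,1)[0][0];r=cv2.minAreaRect(ct)
    P=np.array([onz(c,*q[0],.086)[:2] for q in ct],np.float32); r=cv2.minAreaRect(P); print("white",s,r,np.round(cv2.boxPoints(r),4).tolist())
    # orientation angles of edges
# triangulate orange
o1,d1=ray(T,*T["oc"]);o2,d2=ray(S,*S["oc"])
A=np.c_[d1,-d2];t=np.linalg.lstsq(A,o2-o1,rcond=None)[0];print("tri",o1+d1*t[0],o2+d2*t[1])
# shank/tip in the views and ring centre by eye
print("ring top", onz(T,235+421/5-.4,95+201/5-.4,.1), "side",onz(S,280+347/3.6,145+205/3.6,.1))
print("tip side")
```

```text
orange [407.65 211.3 ] [405 203   5  15  20] ((407.9906311035156, 210.28302001953125), (2.060408353805542, 14.56021785736084), 15.94539737701416)
[[ 0.4124 -0.256 ]
 [ 0.4518 -0.2676]
 [ 0.4503 -0.2731]
 [ 0.4109 -0.2615]] c [ 0.42843819 -0.26355385  0.097     ]
axis deg 167.03313975387732 [ 0.42877432 -0.26428007] 0.0411689444903946
white [340 128  42  26 825] ((0.6308627128601074, -0.1315273642539978), (0.11387833952903748, 0.06166558340191841), 82.39633178710938) [[0.5928000211715698, -0.18389999866485596], [0.6539000272750854, -0.19200000166893005], [0.6690000295639038, -0.07919999957084656], [0.6078000068664551, -0.07100000232458115]]
orange [319.01365188 269.77133106] [300 265  39  11 293] ((318.85174560546875, 270.2793273925781), (38.45005798339844, 8.553685188293457), 4.763641834259033)
[[ 0.4136 -0.2705]
 [ 0.4156 -0.2428]
 [ 0.5153 -0.258 ]
 [ 0.5113 -0.2852]] c [ 0.46436183 -0.26812523  0.097     ]
axis deg -9.430868732034783 [ 0.46443597 -0.26496391] 0.10055129755943132
white [366 218  22  27 558] ((0.6353383660316467, -0.1264655441045761), (0.10522102564573288, 0.06059171259403229), 82.731201171875) [[0.5985999703407288, -0.17479999363422394], [0.6586999893188477, -0.18250000476837158], [0.671999990940094, -0.07810000330209732], [0.6118999719619751, -0.07039999961853027]]
tri [ 0.42914031 -0.26512586  0.08830565] [ 0.46455907 -0.26332746  0.09084075]
ring top [ 0.64329792 -0.01236534  0.1       ] side [ 0.64866326 -0.02191121  0.1       ]
tip side
```

Run:
```python
from h import *
T,S=load("top0"),load("side0")
for n,c,bo in(("T",T,(385,170,425,230)),("S",S,(290,255,375,285))):
    p=c["pixels"].astype(np.uint8);h=cv2.cvtColor(p,cv2.COLOR_BGR2HSV)
    x0,y0,x1,y1=bo; m=np.zeros(p.shape[:2],np.uint8); m[y0:y1,x0:x1]=cv2.inRange(h,(5,90,100),(22,255,255))[y0:y1,x0:x1]
    ys,xs=np.nonzero(m); z=.097 if n=="T" else .092
    P=np.array([onz(c,x,y,z)[:2] for x,y in zip(xs,ys)]);e=np.linalg.svd(P-P.mean(0),full_matrices=0)[2][0]
    print(n,len(xs),xs.mean(),ys.mean(),"c",P.mean(0),"deg",np.degrees(np.arctan2(e[1],e[0])),"len",np.ptp(P@e),np.ptp(P@[-e[1],e[0]]))
    c["oc"]=(xs.mean(),ys.mean())
o1,d1=ray(T,*T["oc"]);o2,d2=ray(S,*S["oc"])
t=np.linalg.lstsq(np.c_[d1,-d2],o2-o1,rcond=None)[0];print("tri",o1+d1*t[0],o2+d2*t[1])
# slot dark in each view between columns/rows
p=T["pixels"].astype(int).sum(2)
L=[]
for u in range(246,340):
    v0=124+(u-246)*.145; r=np.arange(int(v0)-7,int(v0)+8)
    w=np.clip(p[r-0,u].max()*.75-p[r,u],0,None) ; 
    w=np.clip(340-p[r,u],0,None); 
    if w.sum()>0: L.append(onz(T,u,(w*r).sum()/w.sum(),.108)[:2])
L=np.array(L);f=np.polyfit(L[:,1],L[:,0],1);print("top slot x=",f,"res",np.std(np.polyval(f,L[:,1])-L[:,0]))
print(p[112:145,270]); print(p[112:150,320])
s=S["pixels"].astype(int).sum(2); print(s[180,355:400]);print(s[202,355:400])
print("col through slot T", [p[int(round(124+(u-246)*.145)),u] for u in range(300,345)])
```

```text
T 271 407.1771217712177 199.84132841328415 c [ 0.46074873 -0.26255618] deg 171.28367119513325 len 0.10334171488951044 0.021346684735463695
S 372 318.8225806451613 270.0860215053763 c [ 0.46393259 -0.2651614 ] deg -9.320332890479465 len 0.10222323225308899 0.03169174564234736
tri [ 0.46142805 -0.26385214  0.08974725] [ 0.46404819 -0.26365559  0.08998236]
top slot x= [0.13453548 0.64585728] res 0.0009375819263740074
[352 358 394 485 496 441 404 397 408 398 403 401 333 247 254 253 257 261
 336 412 416 410 411 402 409 405 412 489 558 534 465 430 396]
[333 316 330 326 332 328 323 408 528 549 535 497 484 477 486 487 481 437
 407 374 261 249 241 243 268 338 401 418 423 456 480 490 496 481 485 552
 546 504]
[391 373 328 334 375 389 369 361 275 223 234 261 275 268 265 274 261 253
 163 125 124 121 128 183 259 274 261 272 267 272 322 379 343 295 221 191
 191 183 192 191 195 191 193 190 195]
[383 332 195 131 123 153 233 390 434 405 343 338 356 364 367 360 325 276
 204 137 126 120 129 150 237 305 341 360 361 358 350 355 415 431 408 305
 208 200 196 203 195 200 202 199 200]
col through slot T [np.int64(238), np.int64(246), np.int64(255), np.int64(237), np.int64(247), np.int64(248), np.int64(247), np.int64(242), np.int64(307), np.int64(380), np.int64(379), np.int64(386), np.int64(375), np.int64(279), np.int64(240), np.int64(247), np.int64(247), np.int64(251), np.int64(251), np.int64(251), np.int64(243), np.int64(248), np.int64(255), np.int64(257), np.int64(253), np.int64(285), np.int64(372), np.int64(382), np.int64(390), np.int64(387), np.int64(306), np.int64(258), np.int64(253), np.int64(258), np.int64(259), np.int64(258), np.int64(255), np.int64(254), np.int64(252), np.int64(232), np.int64(391), np.int64(726), np.int64(725), np.int64(709), np.int64(708)]
```

Run:
```python
from h import *
T,S=load("top0"),load("side0")
s=S["pixels"].astype(int).sum(2)
L=[]
for v in range(165,214):
    u0=376.5; r=np.arange(370,384); w=np.clip(200-s[v,r],0,None)
    L.append(onz(S,(w*r).sum()/max(w.sum(),1),v,.108)[:2])
L=np.array(L);f=np.polyfit(L[:,1],L[:,0],1);print("side slot x=",f,np.std(np.polyval(f,L[:,1])-L[:,0]))
print("T ring",onz(T,319.07,134.6,.1),"mouth floor",onz(T,339.9,137.6,.086))
print("S col",[ (v,s[v,376]) for v in range(185,226)])
```

```text
side slot x= [1.64988662 0.33212595] 0.4605350154055129
T ring [ 0.64388751 -0.01312666  0.1       ] mouth floor [ 0.63908123 -0.07307106  0.086     ]
S col [(185, np.int64(120)), (186, np.int64(117)), (187, np.int64(125)), (188, np.int64(119)), (189, np.int64(115)), (190, np.int64(121)), (191, np.int64(118)), (192, np.int64(147)), (193, np.int64(211)), (194, np.int64(230)), (195, np.int64(242)), (196, np.int64(237)), (197, np.int64(232)), (198, np.int64(214)), (199, np.int64(166)), (200, np.int64(131)), (201, np.int64(112)), (202, np.int64(120)), (203, np.int64(145)), (204, np.int64(211)), (205, np.int64(235)), (206, np.int64(252)), (207, np.int64(242)), (208, np.int64(246)), (209, np.int64(214)), (210, np.int64(164)), (211, np.int64(127)), (212, np.int64(111)), (213, np.int64(123)), (214, np.int64(122)), (215, np.int64(111)), (216, np.int64(295)), (217, np.int64(593)), (218, np.int64(693)), (219, np.int64(702)), (220, np.int64(699)), (221, np.int64(700)), (222, np.int64(692)), (223, np.int64(692)), (224, np.int64(694)), (225, np.int64(695))]
```

Run:
```python
from h import *
T,S=load("top0"),load("side0")
print("ring",onz(S,376,201.1,.1),"slot",onz(S,375.9,202,.108),onz(S,375.2,180,.108),"mouth",onz(S,376.5,216.2,.086))
for y in(-.013,.08): print(y,.13454*y+.64586)
```

```text
ring [ 0.6480339  -0.01810144  0.1       ] slot [ 0.6451497  -0.03068983  0.108     ] [0.65786201 0.07209588 0.108     ] mouth [ 0.64343891 -0.0688849   0.086     ]
-0.013 0.64411098
0.08 0.6566232
```

```bash
cat >> h.py <<'E'
from scipy.spatial.transform import Rotation as Ro
def cur():
    o=ctrl.get_obs(); w,x,y,z=o["eef_rot"]; return np.array(o["eef_pos"]),Ro.from_quat([x,y,z,w]),o
def down(yaw):  # tool x down, jaw (tool y) along world dir yaw
    y=np.array([np.cos(yaw),np.sin(yaw),0]);x=np.array([0,0,-1.]);return Ro.from_matrix(np.c_[x,y,np.cross(x,y)])
def delta(pos,R):
    p,Rc,o=cur(); return np.round(np.r_[(Rc.inv()*R).as_rotvec(),Rc.inv().apply(np.array(pos)-p)*1000],3)
def st():
    p,R,o=cur();y=R.apply([0,1,0]);x=R.apply([1,0,0]);print("t %.2f pos %s jaw %.2f x %s open %.3f F %s q %s"%(o["time_s"],np.round(p,4),np.degrees(np.arctan2(y[1],y[0])),np.round(x,3),o["opening"],np.round(o["wrist_force"],2),np.round(o["q"],2)))
E
python3 - <<'E'
from h import *
st()
for a in(81,-99): 
    for P in ([.4,.2,.2],[.4625,-.2637,.2]): print(a,delta(P,down(np.radians(a))))
E
```

```text
t 0.10 pos [0.1274 0.5602 0.2305] jaw 77.18 x [-0.001 -0.001 -1.   ] open 0.994 F [ 0.31 -0.88 -0.08] q [ 1.14  0.18  1.61 -0.    1.35 -0.21]
81 [-6.70000e-02 -0.00000e+00  2.00000e-03  3.08120e+01 -2.90683e+02
  3.45761e+02]
81 [-6.70000e-02 -0.00000e+00  2.00000e-03  3.14520e+01 -7.28954e+02
  5.09596e+02]
-99 [ 3.07500e+00  2.00000e-03  1.00000e-03  3.08120e+01 -2.90683e+02
  3.45761e+02]
-99 [ 3.07500e+00  2.00000e-03  1.00000e-03  3.14520e+01 -7.28954e+02
  5.09596e+02]
```

Request:
servo_tool(targets=[[-0.01,0,0,4,-40,45,1],[-0.02,0,0,10,-85,100,1],[-0.03,0,0,16,-130,155,1],[-0.04,0,0,20,-175,210,1],[-0.05,0,0,25,-220,262,1],[-0.06,0,0,28,-265,310,1],[-0.067,0,0.002,30,-310,350,1],[-0.067,0,0.002,31,-360,372,1]])

```text
time_s: 1.1
eef_pos: [0.4032, 0.1479, 0.2004]
eef_rot: [0.705, 0.056, 0.705, -0.055]
wrist_force: [0.8, 1.3, -0.1]
opening: 0.996
```

Run:
```python
from h import *
st(); print(delta([.4625,-.2637,.2],down(np.radians(81))))
```

```text
t 1.10 pos [0.4032 0.1479 0.2004] jaw 81.02 x [ 0.     0.001 -1.   ] open 0.996 F [ 0.78  1.31 -0.11] q [ 0.07 -0.13  1.99  0.    1.28 -1.34]
[ 0.00000e+00  0.00000e+00 -1.00000e-03  1.87000e-01 -3.97288e+02
  1.22796e+02]
```

Request:
servo_tool(targets=[[0,0,0,0,-50,18,1],[0,0,0,0,-105,36,1],[0,0,0,0,-160,54,1],[0,0,0,0,-215,70,1],[0,0,0,0,-270,86,1],[0,0,0,0,-325,102,1],[0,0,0,0,-375,117,1],[0,0,0,0,-397,123,1]])

```text
time_s: 2.1
eef_pos: [0.4625, -0.2659, 0.1997]
eef_rot: [0.705, 0.057, 0.705, -0.056]
wrist_force: [0.1, 1.0, -0.4]
opening: 1.001
```

Run:
```python
from h import *
T=cam("top","top1");S=cam("side","side1")
st(); print(delta([.4625,-.2637,.067],down(np.radians(81))))
a=T["pixels"];b=S["pixels"]
cv2.imwrite("pics/z4.png",np.hstack([cv2.resize(np.array(a)[150:250,360:440],(400,500)),cv2.resize(np.array(b)[200:325,275:375],(400,500))]))
```

```text
t 2.20 pos [ 0.4625 -0.2651  0.1997] jaw 80.87 x [-0.001  0.001 -1.   ] open 0.998 F [ 0.26  0.37 -0.77] q [-0.74  0.12  1.74  0.    1.28 -2.16]
[-2.00000e-03 -1.00000e-03 -1.00000e-03  1.32697e+02  1.27800e+00
 -1.01000e-01]
```

View pics/z4.png

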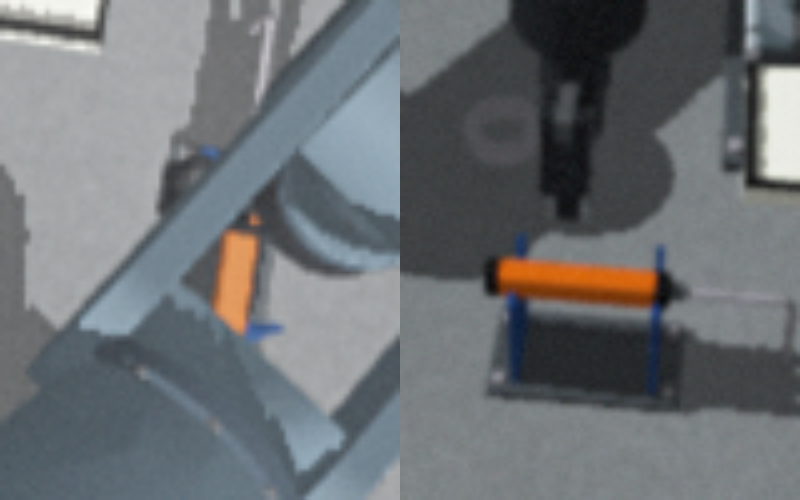

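The side view shows the shut-axis fingers above the handle, at crop columns about 545–590 with the handle mid at about 580, between the blue plates at 520 and 660. I'll descend and grip.

Request:
servo_tool(targets=[[0,0,0,25,1,0,1],[0,0,0,60,1,0,1],[0,0,0,95,1,0,1],[0,0,0,120,1,0,1],[0,0,0,130,1,0,1],[0,0,0,133,1,0,1],[0,0,0,133,1,0,-1],[0,0,0,133,1,0,-1]])

```text
time_s: 3.2
eef_pos: [0.4632, -0.2644, 0.0678]
eef_rot: [0.705, 0.056, 0.705, -0.056]
wrist_force: [0.1, 0.1, -0.8]
opening: 0.606
```

Request:
servo_tool(targets=[[0,0,0,0,0,0,-1],[0,0,0,0,0,0,-1],[0,0,0,0,0,0,-1],[0,0,0,0,0,0,-1],[0,0,0,-3,0,0,-1],[0,0,0,-6,0,0,-1],[0,0,0,-9,0,0,-1],[0,0,0,-12,0,0,-1]])

```text
time_s: 4.2
eef_pos: [0.4631, -0.2643, 0.0799]
eef_rot: [0.705, 0.056, 0.705, -0.056]
wrist_force: [0.1, 0.2, -1.2]
opening: 0.202
```

Run:
```python
from h import *
S=cam("side","side2");st()
b=S["pixels"]
cv2.imwrite("pics/z5.png",cv2.resize(np.array(b)[200:325,275:400],(600,600)))
```

```text
t 4.25 pos [ 0.4633 -0.2646  0.0803] jaw 80.88 x [ 0.001 -0.001 -1.   ] open 0.204 F [ 0.67 -0.05 -0.18] q [-0.74  0.28  1.83  0.    1.04 -2.15]
```

View pics/z5.png

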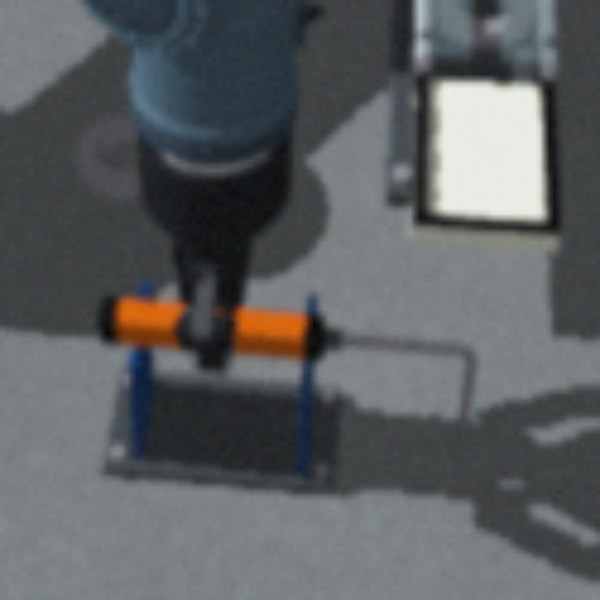

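Request:
servo_tool(targets=[[0,0,0,-30,0,0,-1],[0,0,0,-65,0,0,-1],[0,0,0,-95,0,0,-1],[0,0,0,-110,0,0,-1],[0,0,0,-112,35,0,-1],[0,0,0,-112,75,0,-1],[0,0,0,-112,115,0,-1],[0,0,0,-112,140,0,-1]])

```text
time_s: 5.25
eef_pos: [0.485, -0.1243, 0.1914]
eef_rot: [0.705, 0.056, 0.705, -0.056]
wrist_force: [0.0, -0.8, -0.0]
opening: 0.196
```

Run:
```python
from h import *
st(); print(delta([.5075,.0065,.185],down(np.radians(81))))
```

```text
t 5.25 pos [ 0.485  -0.1243  0.1914] jaw 80.94 x [ 0.  0. -1.] open 0.196 F [ 0.02 -0.79 -0.02] q [-0.49  0.05  1.83  0.    1.26 -1.9 ]
[-1.00000e-03 -0.00000e+00 -0.00000e+00  6.48700e+00  1.32727e+02
  1.63400e+00]
```

Request:
servo_tool(targets=[[0,0,0,1,25,0,-1],[0,0,0,2,60,1,-1],[0,0,0,3,95,1,-1],[0,0,0,5,120,1,-1],[0,0,0,6,131,2,-1],[0,0,0,10,133,2,-1],[0,0,0,15,133,2,-1],[0,0,0,15,133,2,-1]])

```text
time_s: 6.25
eef_pos: [0.5074, 0.006, 0.1757]
eef_rot: [0.704, 0.056, 0.705, -0.056]
wrist_force: [0.1, -0.2, -0.9]
opening: 0.201
```

Run:
```python
from h import *
T=cam("top","top3");S=cam("side","side3");st()
p,R,o=cur()
tip=p+[.138,-.022,-.044]; print("tip pred",tip,proj(T,tip),proj(S,tip))
a=np.array(T["pixels"])[100:170,290:390];b=np.array(S["pixels"])[145:255,290:400]
cv2.imwrite("pics/z6.png",cv2.resize(a,(800,560),interpolation=cv2.INTER_CUBIC));cv2.imwrite("pics/z7.png",cv2.resize(b,(600,600),interpolation=cv2.INTER_CUBIC))
```

```text
t 6.35 pos [0.5078 0.0061 0.1764] jaw 80.88 x [-0.  0. -1.] open 0.199 F [ 0.33  0.05 -0.74] q [-0.22  0.09  1.83  0.    1.23 -1.63]
tip pred [ 0.64580122 -0.01593522  0.13235465] [320.18747447 131.29924441] [376.16009377 192.63865768]
```

View pics/z6.png

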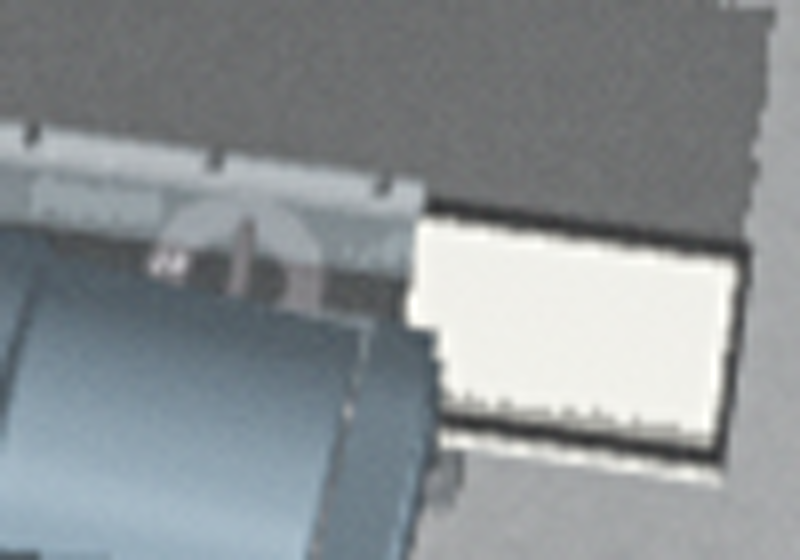

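View pics/z7.png

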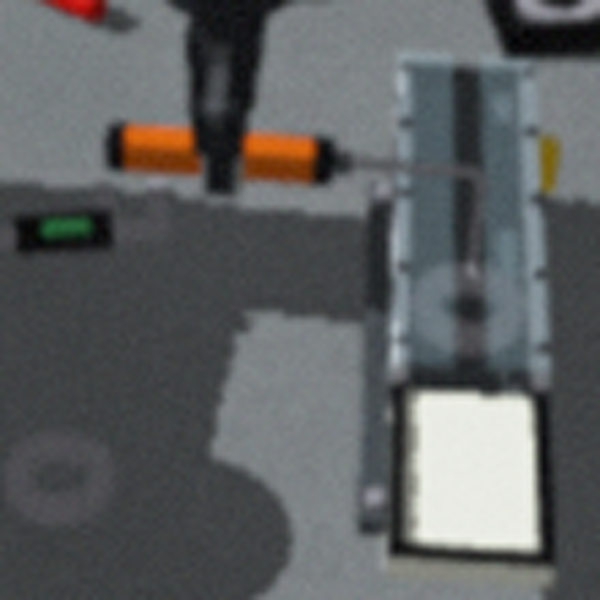

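Run:
```python
from h import *
T=load("top3");S=load("side3")
e=np.array([.9875,-.158,0]);tip=np.array([.6459,-.0157,.1324])
for n,P in(("bend end top",tip+3*.001*e+[0,0,.062]),("bend axis",tip+[0,0,.062]),("at work",tip-[0,0,.042]),("slot lvl",tip-[0,0,.024])): print(n,proj(T,P),proj(S,P))
s=S["pixels"].astype(int).sum(2)
for v in range(176,216,2): print(v,s[v,366:388])
t=T["pixels"].astype(int).sum(2)
for v in range(123,140): print(v,t[v,308:334])
```

```text
bend end top [320.54032019 124.73880049] [379.23803935 176.48456849]
bend axis [320.35073679 125.82504537] [378.191655  176.4089215]
at work [319.94767911 134.68251335] [374.89906908 202.90674201]
slot lvl [320.01333683 133.23964019] [375.44207772 198.53675873]
176 [265 261 266 253 261 257 258 237 225 226 230 218 221 262 281 265 280 274
 281 335 424 435]
178 [272 272 275 258 275 261 236 176 132 120 167 217 239 263 276 266 273 270
 286 339 404 445]
180 [259 267 270 272 281 277 254 170 121 133 151 200 234 249 269 271 266 270
 265 328 379 360]
182 [266 263 271 267 281 276 246 170 119 127 154 218 252 264 278 264 273 258
 271 324 370 353]
184 [270 275 274 276 269 268 231 164 123 121 164 217 254 267 259 265 257 268
 268 319 409 437]
186 [268 263 265 257 266 266 232 146 132 129 184 210 213 258 265 277 278 283
 272 299 383 436]
188 [276 257 271 256 275 262 242 170 122 140 205 208 204 250 295 315 359 349
 326 318 382 441]
190 [273 274 268 268 273 264 251 188 132 145 215 224 199 247 297 331 354 350
 335 318 378 434]
192 [269 264 265 272 267 279 258 208 151 187 242 210 186 261 293 321 353 361
 
[... 2248 characters left out ...]

 373 392 383 398 347 311 341 350]
134 [302 371 357 387 386 289 253 253 247 250 284 376 364 276 254 240 251 284
 386 387 373 381 319 266 252 264]
135 [268 277 288 319 335 274 257 258 243 259 309 391 343 273 253 259 265 286
 379 399 393 393 319 262 256 255]
136 [275 284 275 275 275 270 264 258 260 244 320 361 320 262 257 254 244 303
 391 388 391 392 306 258 267 264]
137 [281 292 276 280 281 276 279 282 276 293 292 302 285 264 269 257 288 357
 405 395 395 385 287 260 254 255]
138 [285 283 279 279 291 280 289 281 277 273 282 289 271 280 300 282 324 363
 389 401 392 395 324 305 290 263]
139 [293 297 284 289 285 280 290 287 287 277 284 274 281 275 291 267 285 276
 279 324 346 381 359 365 341 340]
```

The tip is over the bore, with the side view at (376,194) and the bore at about (376,201). The top view suggests about 2 mm more +x. I'll shift by (2, 3) mm and descend 38 mm.

Request:
servo_tool(targets=[[0,0,0,0,3,2,-1],[0,0,0,8,3,2,-1],[0,0,0,16,3,2,-1],[0,0,0,24,3,2,-1],[0,0,0,31,3,2,-1],[0,0,0,36,3,2,-1],[0,0,0,38,3,2,-1],[0,0,0,38,3,2,-1]])

```text
time_s: 7.35
eef_pos: [0.5103, 0.0087, 0.1383]
eef_rot: [0.705, 0.056, 0.705, -0.056]
wrist_force: [0.2, 0.5, -1.3]
opening: 0.2
```

Run:
```python
from h import *
S=cam("side","side4");T=cam("top","top4");st()
b=np.array(S["pixels"])[145:255,290:400];a=np.array(T["pixels"])[110:150,300:350]
cv2.imwrite("pics/z8.png",np.hstack([cv2.resize(b,(500,500),interpolation=cv2.INTER_CUBIC)[:400],cv2.resize(a,(300,240))[:400].repeat(1,0) if 0 else cv2.copyMakeBorder(cv2.resize(a,(300,240)),0,160,0,0,0)]))
```

```text
t 7.45 pos [0.5105 0.0087 0.1386] jaw 80.88 x [ 0.  0. -1.] open 0.203 F [ 0.25  0.04 -1.5 ] q [-0.22  0.14  1.85  0.    1.15 -1.63]
```

View pics/z8.png

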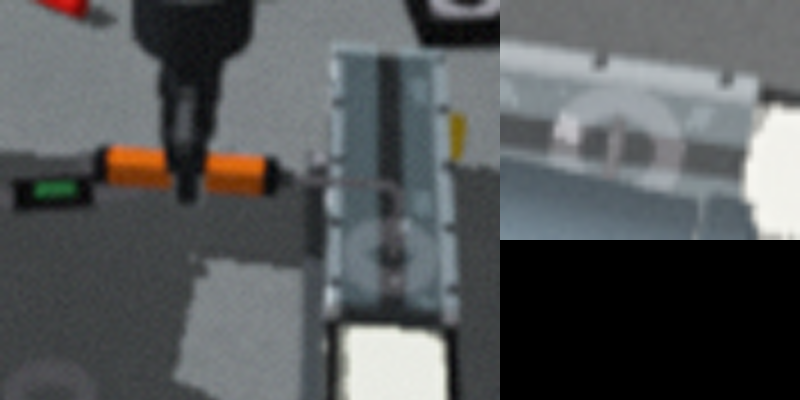

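Request:
servo_tool(targets=[[0,0,0,2,-3,0,-1],[0,0,0,3,-8,0,-1],[0,0,0,3,-14,0,-1],[0,0,0,3,-20,0.5,-1],[0,0,0,3,-27,0.5,-1],[0,0,0,3,-34,1,-1],[0,0,0,3,-41,1,-1],[0,0,0,3,-48,1,-1]])

```text
time_s: 8.45
eef_pos: [0.5038, -0.0393, 0.1356]
eef_rot: [0.705, 0.056, 0.705, -0.056]
wrist_force: [-0.0, 1.2, -1.2]
opening: 0.197
```

Run:
```python
from h import *
S=cam("side","side5");T=cam("top","top5");st()
b=np.array(S["pixels"])[145:255,290:400];a=np.array(T["pixels"])[110:150,300:350]
cv2.imwrite("pics/z9.png",np.hstack([cv2.resize(b,(500,500),interpolation=cv2.INTER_CUBIC)[:400],cv2.copyMakeBorder(cv2.resize(a,(300,240)),0,160,0,0,0)]))
```

```text
t 8.55 pos [ 0.5038 -0.0398  0.1356] jaw 80.82 x [ 0. -0. -1.] open 0.199 F [ 0.49  0.29 -1.55] q [-0.31  0.14  1.87 -0.    1.14 -1.72]
```

View pics/z9.png

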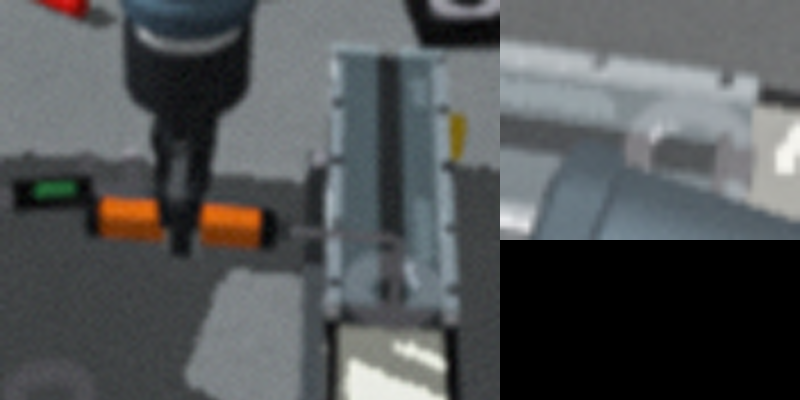

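The ring has followed to the mouth; its front edge is at about top-crop (755,150). I'll keep dragging.

Request:
servo_tool(targets=[[0,0,0,0,-6,0,-1],[0,0,0,0,-17,0.5,-1],[0,0,0,0,-29,0.5,-1],[0,0,0,0,-42,1,-1],[0,0,0,0,-55,1.5,-1],[0,0,0,0,-67,1.5,-1],[0,0,0,0,-76,2,-1],[0,0,0,0,-82,2,-1]])

```text
time_s: 9.55
eef_pos: [0.4926, -0.1217, 0.1357]
eef_rot: [0.705, 0.057, 0.705, -0.057]
wrist_force: [0.0, 0.5, -0.9]
opening: 0.195
```

Run:
```python
from h import *
S=cam("side","side6");T=cam("top","top6");st()
b=np.array(S["pixels"])[145:255,290:400];a=np.array(T["pixels"])[110:170,300:400]
cv2.imwrite("pics/z10.png",np.hstack([cv2.resize(b,(400,400),interpolation=cv2.INTER_CUBIC)[:400],cv2.copyMakeBorder(cv2.resize(a,(400,240)),0,160,0,0,0)]))
```

```text
t 9.65 pos [ 0.4926 -0.1218  0.1357] jaw 80.78 x [ 0.    -0.001 -1.   ] open 0.199 F [-0.23  0.22 -1.48] q [-0.48  0.14  1.86 -0.    1.14 -1.89]
```

View pics/z10.png

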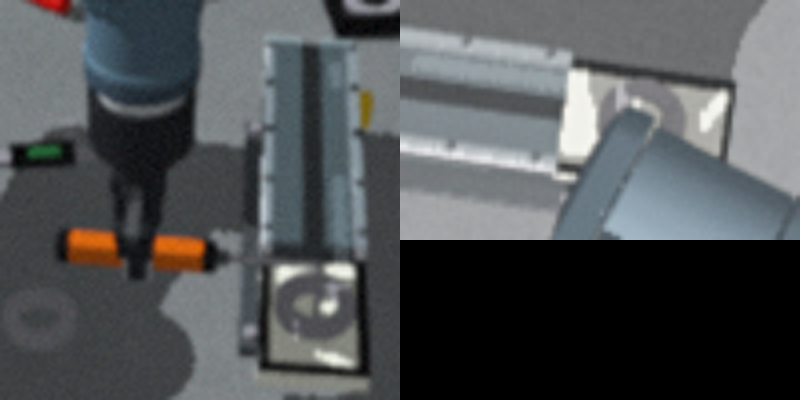

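Run:
```python
from h import *
S=load("side6");T=load("top6")
m=onz(S,376.5,216.2,.086); r=onz(S,290+315*.275,145+307*.275,.1); print(r,(r-m)@[.1335,.991,0])
mt=np.array([.6391,-.0731,.086]); r=onz(T,300+(642-400)*.25,110+117*.25,.1); print(r,(r-mt)@[.1335,.991,0])
```

```text
[ 0.63268088 -0.13568187  0.1       ] -0.06763198616809898
[ 0.6318567  -0.13096974  0.1       ] -0.058315896694261474
```

Request:
servo_tool(targets=[[0,0,0,0,5,0,-1],[0,0,0,0,10,0,-1],[0,0,0,-6,11,0,-1],[0,0,0,-18,11,0,-1],[0,0,0,-32,11,0,-1],[0,0,0,-45,11,0,-1],[0,0,0,-50,0,0,-1],[0,0,0,-50,-25,-2,-1]])

```text
time_s: 10.65
eef_pos: [0.4869, -0.1467, 0.1866]
eef_rot: [0.705, 0.056, 0.704, -0.057]
wrist_force: [-0.3, 0.2, -1.0]
opening: 0.198
```

Run:
```python
from h import *
st(); print(delta([.4632,-.2644,.15],down(np.radians(80.88))))
```

```text
t 10.65 pos [ 0.4869 -0.1467  0.1866] jaw 80.86 x [ 0.002 -0.001 -1.   ] open 0.198 F [-0.27  0.21 -1.04] q [-0.53  0.08  1.82 -0.    1.24 -1.94]
[-0.00000e+00  2.00000e-03  1.00000e-03  3.67090e+01 -1.19941e+02
 -4.78900e+00]
```

Request:
servo_tool(targets=[[0,0,0,0,-35,-2,-1],[0,0,0,0,-70,-3,-1],[0,0,0,0,-100,-4,-1],[0,0,0,0,-115,-5,-1],[0,0,0,5,-120,-5,-1],[0,0,0,20,-120,-5,-1],[0,0,0,35,-120,-5,-1],[0,0,0,37,-120,-5,-1]])

```text
time_s: 11.65
eef_pos: [0.4621, -0.2627, 0.1475]
eef_rot: [0.704, 0.056, 0.705, -0.056]
wrist_force: [0.4, 0.6, -1.5]
opening: 0.201
```

Run:
```python
from h import *
S=cam("side","side7");st(); print(delta([.4632,-.2644,.068],down(np.radians(80.88))))
b=np.array(S["pixels"])[190:315,275:400]
cv2.imwrite("pics/z11.png",cv2.resize(b,(600,600),interpolation=cv2.INTER_CUBIC))
```

```text
t 11.70 pos [ 0.4625 -0.2631  0.1481] jaw 80.92 x [-0.001  0.    -1.   ] open 0.200 F [ 0.29  0.08 -1.72] q [-0.74  0.18  1.79 -0.    1.17 -2.15]
[ 1.0000e-03 -1.0000e-03 -0.0000e+00  8.0144e+01 -1.1610e+00  9.7700e-01]
```

View pics/z11.png

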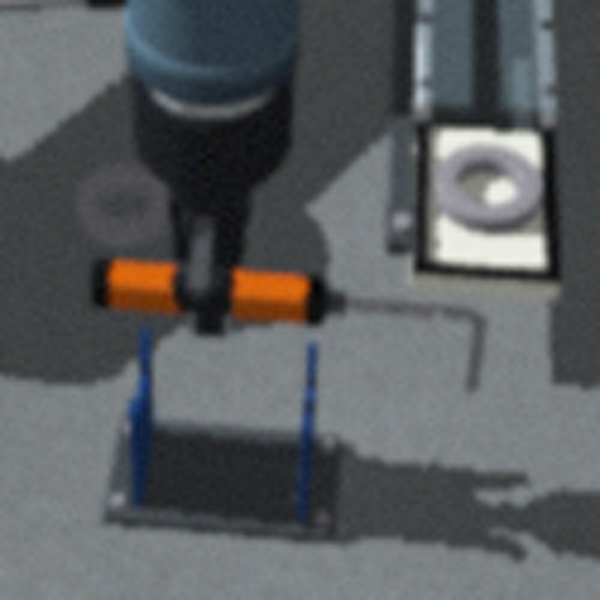

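The pick is level above its rest and the ring lies on the plate, centred at about crop (488,187). I'll lower the pick.

Request:
servo_tool(targets=[[0,0,0,12,-1,1,-1],[0,0,0,28,-1,1,-1],[0,0,0,45,-1,1,-1],[0,0,0,60,-1,1,-1],[0,0,0,70,-1,1,-1],[0,0,0,76,-1,1,-1],[0,0,0,79,-1,1,-1],[0,0,0,79,-1,1,-1]])

```text
time_s: 12.7
eef_pos: [0.4634, -0.2644, 0.0693]
eef_rot: [0.705, 0.056, 0.705, -0.056]
wrist_force: [-0.1, 0.0, -0.6]
opening: 0.196
```

Run:
```python
from h import *
S=cam("side","side8");st()
b=np.array(S["pixels"])[190:315,275:400]
cv2.imwrite("pics/z12.png",cv2.resize(b,(600,600),interpolation=cv2.INTER_CUBIC))
```

```text
t 12.75 pos [ 0.4635 -0.2645  0.0695] jaw 80.92 x [-0. -0. -1.] open 0.201 F [ 0.21 -0.04 -0.48] q [-0.74  0.3   1.83 -0.    1.02 -2.15]
```

View pics/z12.png

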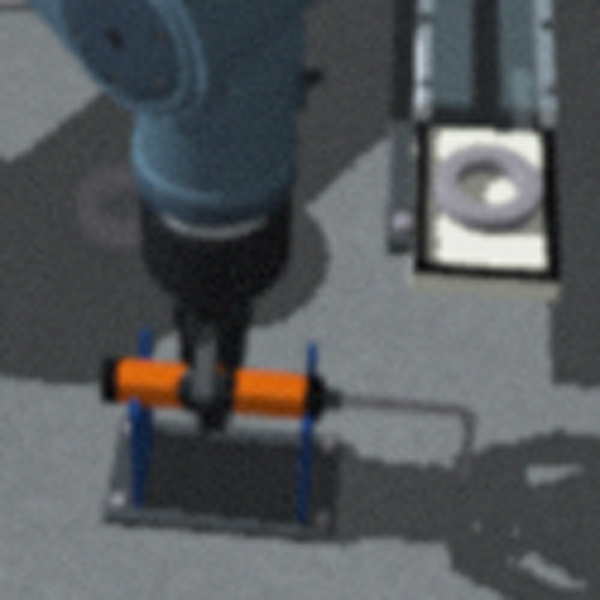

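The handle sits in both notches and the weight is coming off the wrist. I'll lower it the last millimetre, release and retreat.

Request:
servo_tool(targets=[[0,0,0,1,0,0,-1],[0,0,0,1,0,0,-0.4],[0,0,0,1,0,0,0.2],[0,0,0,1,0,0,0.6],[0,0,0,1,0,0,1],[0,0,0,1,0,0,1],[0,0,0,1,0,0,1],[0,0,0,1,0,0,1]])

```text
time_s: 13.75
eef_pos: [0.4635, -0.2645, 0.0685]
eef_rot: [0.705, 0.056, 0.705, -0.056]
wrist_force: [1.0, -0.2, 0.3]
opening: 1.001
```

Request:
servo_tool(targets=[[0,0,0,0,0,0,1],[0,0,0,-10,0,0,1],[0,0,0,-30,0,0,1],[0,0,0,-60,0,0,1],[0,0,0,-90,0,0,1],[0,0,0,-120,0,0,1],[0,0,0,-140,0,0,1],[0,0,0,-150,0,0,1]])

```text
time_s: 14.75
eef_pos: [0.464, -0.2649, 0.2205]
eef_rot: [0.706, 0.055, 0.704, -0.057]
wrist_force: [0.4, 0.1, -0.2]
opening: 0.999
```

Run:
```python
from h import *
S=cam("side","side9");T=cam("top","top9");st()
b=np.array(S["pixels"])[190:315,275:400];a=np.array(T["pixels"])[100:240,320:440]
cv2.imwrite("pics/z13.png",np.hstack([cv2.resize(b,(450,450)),cv2.resize(a,(345,450))]))
for n,c,bo in(("S0",load("side0"),(290,255,375,285)),("S9",S,(290,255,375,285))):
    h=cv2.cvtColor(np.array(c["pixels"]).astype(np.uint8),cv2.COLOR_BGR2HSV);x0,y0,x1,y1=bo
    ys,xs=np.nonzero(cv2.inRange(h,(5,90,100),(22,255,255))[y0:y1,x0:x1]);print(n,len(xs),xs.mean()+x0,ys.mean()+y0)
```

```text
t 14.85 pos [ 0.464  -0.2649  0.2198] jaw 80.92 x [ 0.002 -0.002 -1.   ] open 1.001 F [ 0.19 -0.04  0.24] q [-0.74  0.1   1.72 -0.    1.32 -2.15]
S0 372 318.8225806451613 270.0860215053763
S9 367 318.81471389645776 270.45231607629427
```

View pics/z13.png

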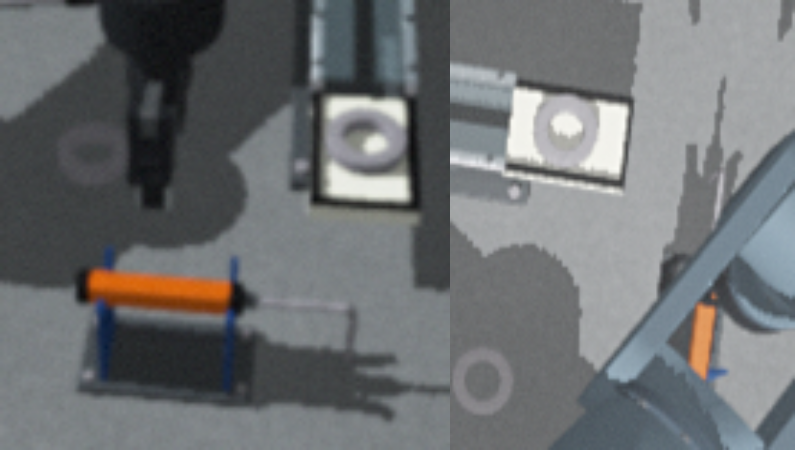

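Run:
```python
from h import *
S=load("side9");T=load("top9")
r=onz(T,320+(567-450)/2.875,100+130/3.214,.1); print((r-[.6391,-.0731,.086])@[.1335,.991,0])
r=onz(S,275+367/3.6,190+140/3.6,.1); print((r-onz(S,376.5,216.2,.086))@[.1335,.991,0])
# bore from top, floor visible; displacement of bystanders: image diff
for n in("top","side"):
    d=cv2.absdiff(load(n+"0")["pixels"],load(n+"9")["pixels"]).max(2)
    print(n,[ (nm,int((d[y-9:y+9,x-9:x+9]>60).sum())) for nm,x,y in ((("sample",330,218),("driver",160,225),("caliper",258,215),("jaw",157,155),("bottle",495,155)) if n=="top" else (("sample",300,233),("driver",293,140),("caliper",303,186),("jaw",340,135),("bottle",385,370)))])
ctrl.hand_in()
```

```text
-0.05933247066060267
-0.06545863562927631
top [('sample', 0), ('driver', 0), ('caliper', 0), ('jaw', 187), ('bottle', 0)]
side [('sample', 0), ('driver', 250), ('caliper', 91), ('jaw', 159), ('bottle', 0)]
the job is handed in; nothing more can be done
```

Run:
```python
from h import *
f=lambda n:load(n)["pixels"].astype(np.uint8)
cv2.imwrite("pics/z14.png",np.vstack([np.hstack([cv2.resize(f("top"+k)[130:260,120:280],(400,300)) for k in "09"]),np.hstack([cv2.resize(f("side"+k)[110:200,250:370],(400,300)) for k in "09"])]))
```

```text
(no output)
```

View pics/z14.png

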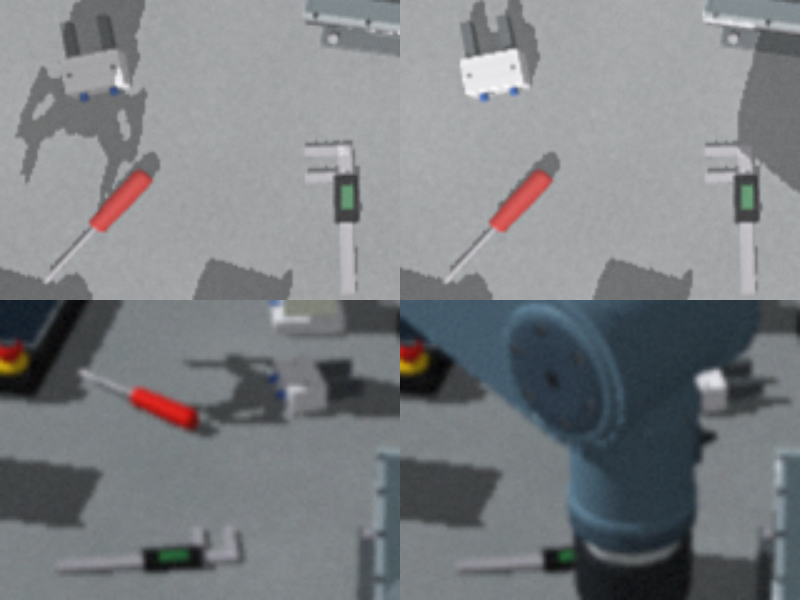

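I took the pick from its rest, dragged the ring out onto the white plate with its hook, put the pick back in the rest and backed the arm off. The job was handed in at about 15 s.

- **Ring:** it lies flat on the plate, its centre 59 mm past the mouth in the top view and 65 mm in the side view. The two cameras differ by about 5 mm, and both values are inside the 32 to 90 mm window.
- **Pick:** it is back in both notches with the hook down. In the side view the handle's centre is within 0.4 px of where it was at the start. In the last top view the arm partly hid it.
- **Forces:** the wrist force read at most about 2 N at every check.
- **Other things on the deck:** none of them moved. My automatic image comparison flagged the jaw unit, screwdriver and caliper, but the before and after pictures show only changed shadows and the arm in front of them. I looked at those pictures after handing in.

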